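Hold the glass cell in the light checker

TASK

A wooden spool clamp was left standing in the light path of the colour checker, between its lamp and its receiver: lift it out and stand it upright, let go, in the empty plywood tray. Then pick the glass cell out of its wooden rest, gripping it only by its two long frosted sides and never touching the clear end windows with the gripper, and hold it upright in the air midway between lamp and receiver, centred on the light path so that the light runs lengthwise through the middle of both windows, touching neither the checker nor anything else. Finish while still holding it there; leave the jar, the screwdriver and the cam clamp where they are.

Things in the scene. Friction and masses are not known exactly. Their poses are not given: they have to be found in the camera images.
- checker: Light checker, fixed. Plywood base 270 x 90 x 12 mm; black lamp housing at +x end, grey receiver at -x end, 70 mm wide, tops 130 mm above bench, 148 mm apart. On each a round nozzle, 30 mm in diameter, 14 mm long, points at the other, axis 100 mm above bench; 120 mm free between nozzles. Origin: centre of underside. x along the light path, z up. Place and yaw vary.
- beam_mid (a point): Point on the light path midway between the lamp and receiver nozzles, 100 mm above the bench, in the checker; axes as the checker's.
- clamp: Loose wooden spool clamp, upright on the checker's base plate between the nozzles, not always in the middle. Foot 40 mm in diameter, 26 mm high; steel rod 8 mm thick; wooden head 38 mm in diameter from 80 to 110 mm above its underside (grip it there, from above); brass nut 14 mm in diameter on top, to 116 mm. About 0.13 kg. Origin: centre of underside, z up.
- tray: Empty open plywood tray, fixed, 140 (x) x 130 (y) mm outside, 30 mm high, walls 6 mm and floor 6 mm thick. Origin: centre of its underside; z up. It stands on one side of the checker, the cell's rest on the other; which is where varies.
- rest: Dark wooden block, fixed, 96 (x) x 74 (y) x 26 (z) mm, with a rectangular pocket of 53 (x) x 31 (y) mm, 16 mm deep, in the middle of its top, in which the cell stands with 1.5 mm play all round. Origin: centre of its underside; z up.
- cell: Loose glass cell, open top, 50 long (x), 28 wide (y), 64 mm high (z), 0.11 kg, in the rest's pocket: underside 10 mm, top 74 mm above bench. Long sides (facing +y and -y, 44 mm long, 28 mm apart) are frosted white: the only faces to grip. Ends (facing +x and -x) are the clear windows. Light must pass along x, either end to the lamp. Origin: centre of underside.
- cell_mid (a point): Centre of the glass cell, 32 mm above its underside; axes as the cell's.
- windows: The two clear glass end windows of the cell, each 3 mm thick (x), 26 mm wide and 64 mm high, their outer faces at x = +25 and -25 mm in the cell's frame; their edges lie 1 mm behind the frosted sides' faces. Part of the cell, same origin and axes. Not to be touched by the gripper.
- jar: Bystander: small closed glass jar with a cork, 52 mm in diameter, 75 mm high. Origin: centre of its underside.
- screwdriver: Bystander: screwdriver lying on the bench, about 0.2 m long, at most 35 mm high. Origin: under its middle; it lies along its x.
- cam_clamp: Bystander: wooden cam clamp lying flat on the bench beyond the checker, about 175 x 105 mm, 26 mm high. Origin: under its bar.
Mind the look-alikes: they are no part of the job. There is more than one size of the cell; the job needs the middle-sized. There is more than one size of the clamp; the one meant has the size given above.

How it is judged:
By the outcome, as a careful person would: the job done as asked, in the order asked, and still so for the second after the job is handed in, while the arm keeps its last pose, push and grip.
It also fails if it takes over 59 s, if anything falls off the work surface, if the arm or the gripper's body presses on something with over 40 N, if the wrist force passes 120 N, or if a joint passes its speed limit or range.

ROBOT

A 6-joint arm with a two-finger parallel gripper is mounted at the origin on the work surface. World frame = base frame: x ahead of the robot, y to its left, z up, the work surface at z = 0. Lengths are in m, angles in rad, forces in N, time in s.
With the tool pointing down it reaches from about 0.25 to 0.775 m from the base axis. Payload 4 kg.
Tool frame: the origin (TCP) lies midway between the tips of the shut fingers; the grasp point (between the pads) lies 19 mm behind it; z points along the fingers, y is the direction in which the jaws open and shut (so a half turn about z gives the same grasp; the last joint's range is limited). The gripper opens to 94 mm and grips with 3 to 60 N. Pads are 16 mm wide; open, the fingers measure 119 mm over their backs; the gripper's body (75 mm by 177 mm) begins 78 mm behind the grasp point.
Start: joints at [-1.44, 0.087, 1.371, -0, 1.684, -0.103], TCP at [0.127, -0.535, 0.206] pointing down, gripper open.
Joint ranges: [-3.1, 3.1], [-0.76, 2.03], [0.27, 2.55], [-1.08, 4.22], [0.17, 2.65], [-2.57, 2.57]. Speed limits (rad/s): [2.79, 2.79, 3.14, 3.14, 3.14, 3.14].

INTERFACE

Orientations are given as [roll, pitch, yaw] about the fixed x, y, z axes, in that order (R = Rz(yaw) Ry(pitch) Rx(roll)).
In Python, from bench import robot, cams gives the robot as it stands.
- The arm moves only by the tool step_arm, never from a script. Its argument "plan" is a list that holds one entry, the list of rows, each a list of 5 numbers: the shift along the world's x, y, z in mm, then the turn about the world's z in rad, then the opening in per cent of the stroke, from 0 (shut) to 100 (fully open). In form: [[[tx, ty, tz, turn, fingers], ...]]. A call has 1 to 8 rows; each row is the pose to reach, as a shift and turn from the pose commanded when the call began; what a row does not reach only later rows make up. A row lasts 1/12 s, in which the tool goes at most 41.7 mm and 7.16 degrees, less where a joint would pass 70% of its speed; a pose out of reach is approached as far as the arm can. A call with a gripper value outside its range is refused whole. The fingers move at their own pace and stop on an object; the grip force is fixed at half the most. Time passes only in rows, so rows that repeat a pose let the fingers close. It gives the time, the measured TCP pose, the force and the opening at its end, in the units of the state.
- robot.get_obs(): the state, without advancing time (a new reading comes with each control period).
- cams.snapshot(name): name is "side" or "top" or "wrist"; returns a dict with "frame" (420x560x3 uint8, red, green, blue), "camera_matrix" (3x3 intrinsics, pixels), "k1" (the pictures are not rectified: a ray, as slopes to the right and down, at radius r is drawn at 1 + k1 r^2 times it, then the intrinsics apply), "origin" and "attitude" of the camera in the world; the wrist camera has in their place "T_tool_cam" (4x4, takes a point from camera to tool coordinates, whose origin is the TCP and whose axes are the flange's). Camera axes: x right, y down, z forward; pixel columns grow to the right and rows downward; lengths in m; the calibration is good to about 2 mm. A picture is of the moment at which its call begins: read the wrist's pose just before it. There is no depth.
- robot.close_job(): hands the job in, once; it reports no verdict.
The state is a dict: "time": time; "joint_positions": joint angles; "qvel": joint speeds; "joint_torque": joint torques, N m; "tool_pos": TCP position; "ee_rot": TCP orientation; "wrist_force": force on the tool from outside, world axes, zero at the start; "wrist_torque": the same for the moment, N m; "width": finger opening in m.
Only numpy, scipy, OpenCV 4.12 (cv2) and the standard library are available. Lean on these libraries where they do the work, as an engineer would, in place of code of your own. Each camera call takes 0.05 s, during which the arm holds its last target. There are 200 camera calls.

## Working session

There is one attempt and no reset: what is moved stays moved. The work goes in short steps, Python scripts to look and compute and a tool call to move; the robot and the scene stay as the last step left them, time stands still between calls to the robot, and variables do not carry over. Pictures are saved under pics/ and viewed, about 8 in all and at most 12, crops included, and the job is handed in when it is done.

Besides the shell and the picture viewer there is one more tool, called after ">>>" as name(argument=value, ...) on one line, values as JSON. step_arm: Moves the arm, as the interface text tells. Its arguments: {"type":"object","properties":{"plan":{"type":"array"}},"required":["plan"]}

```bash
mkdir -p pics; ls
python3 - <<'E'
from bench import robot,cams
import cv2,numpy as np
o=robot.get_obs();print({k:np.round(v,3) for k,v in o.items()})
for n in ("top","side"):
    s=cams.snapshot(n);cv2.imwrite(f"pics/{n}0.png",s["frame"][:,:,::-1])
    print(n,s["camera_matrix"],s["k1"],s["origin"],s["attitude"])
E
```

```text
pics
{'time': np.float64(0.0), 'joint_positions': array([-1.44 ,  0.088,  1.372,  0.   ,  1.684, -0.103]), 'qvel': array([ 0.002, -0.   ,  0.001, -0.   ,  0.001,  0.002]), 'joint_torque': array([ 1.0000e-03, -3.4017e+01, -3.0243e+01,  7.2000e-02,  3.3000e-02,
       -0.0000e+00]), 'tool_pos': array([ 0.127, -0.534,  0.204]), 'ee_rot': array([-3.139, -0.   ,  0.234]), 'wrist_force': array([-0.713,  0.322, -0.452]), 'wrist_torque': array([ 0.027, -0.021,  0.063]), 'width': np.float64(0.093)}
top [[472.87545199   0.         268.30853421]
 [  0.         472.87545199 207.36097172]
 [  0.           0.           1.        ]] -0.14215710886747657 [0.40818786 0.07154979 1.54700526] [-3.0211763  -0.007585   -1.54414502]
side [[543.67610871   0.         274.63307747]
 [  0.         543.67610871 209.02549586]
 [  0.           0.           1.        ]] -0.0015393765615348046 [0.15973556 0.91021954 0.98176847] [-2.33300231  0.00894685 -2.65241379]
```

View pics/top0.png

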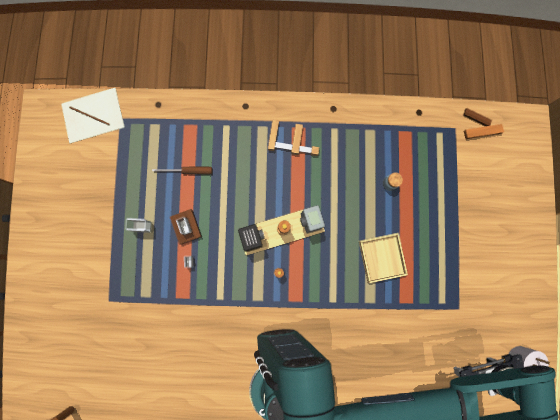

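View pics/side0.png

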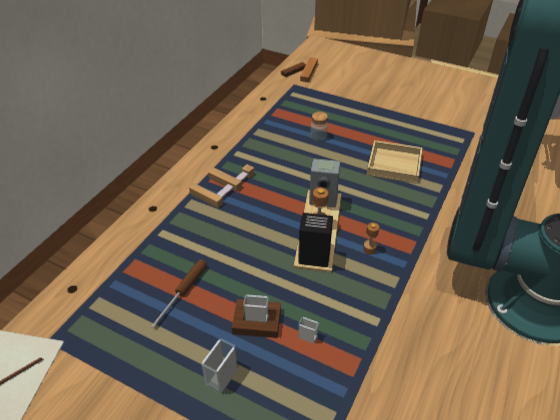

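```bash
cat > h.py <<'E'
from bench import robot,cams
import cv2,numpy as np
from scipy.spatial.transform import Rotation as R
def snap(n):
    o=robot.get_obs(); s=cams.snapshot(n)
    if n=="wrist":
        T=np.eye(4);T[:3,:3]=R.from_euler("xyz",o["ee_rot"]).as_matrix();T[:3,3]=o["tool_pos"]
        T=T@s["T_tool_cam"]; s["Rm"],s["o"]=T[:3,:3],T[:3,3]
    else: s["Rm"],s["o"]=R.from_euler("xyz",s["attitude"]).as_matrix(),np.array(s["origin"])
    s["D"]=np.array([s["k1"],0,0,0.]);return s
def ray(s,uv):
    K=s["camera_matrix"];p=(np.atleast_2d(uv)-K[:2,2])/[K[0,0],K[1,1]]
    rd=np.linalg.norm(p,axis=1,keepdims=True);r=rd.copy()
    for _ in range(20): r=rd/(1+s["k1"]*r*r)
    q=p/(1+s["k1"]*r*r);return np.c_[q,np.ones(len(q))]@s["Rm"].T
def plane(s,uv,z):
    d=ray(s,uv);return s["o"]+d*((z-s["o"][2])/d[:,2:])
def proj(s,P):
    c=(np.atleast_2d(P)-s["o"])@s["Rm"];q=c[:,:2]/c[:,2:]
    q=q*(1+s["k1"]*(q**2).sum(1,keepdims=True));K=s["camera_matrix"];return q*[K[0,0],K[1,1]]+K[:2,2]
def tri(s1,u1,s2,u2):
    A=0;b=0
    for s,u in((s1,u1),(s2,u2)):
        d=ray(s,u)[0];d/=np.linalg.norm(d);M=np.eye(3)-np.outer(d,d);A=A+M;b=b+M@s["o"]
    return np.linalg.solve(A,b)
def save(s,name,crop=None,k=1):
    f=s["frame"][:,:,::-1]
    if crop:f=f[crop[1]:crop[3],crop[0]:crop[2]]
    cv2.imwrite("pics/"+name,cv2.resize(f,None,fx=k,fy=k,interpolation=cv2.INTER_CUBIC))
E
python3 - <<'E'
from h import *
t=snap("top");s=snap("side")
P=lambda n,uv,z:print(n,np.round(plane(t,uv,z),3).tolist())
P("clamp nut",[285,226],.12);P("jar",[395,180],.075);P("lamp top",[250,237],.13);P("rec top",[313,219],.13)
P("tray",[[384,258],[361,238],[400,233],[407,276],[368,284]],.03);P("rest",[185,226],.026);P("cell",[184,227],.074);P("smallclamp",[279,273],.06)
print(tri(t,[285,226],s,[321,192]), tri(t,[184,227],s,[257,297]))
print(cams.snapshot("wrist")["T_tool_cam"])
save(t,"top_crop.png",(110,110,430,310),2.5)
E
```

```text
clamp nut [[0.526, 0.013, 0.12]]
jar [[0.686, -0.338, 0.075]]
lamp top [[0.489, 0.118, 0.13]]
rec top [[0.548, -0.07, 0.13]]
tray [[0.438, -0.313, 0.03], [0.501, -0.237, 0.03], [0.52, -0.366, 0.03], [0.381, -0.389, 0.03], [0.353, -0.261, 0.03]]
rest [[0.524, 0.333, 0.026]]
cell [[0.517, 0.328, 0.074]]
smallclamp [[0.383, 0.026, 0.06]]
[0.52383753 0.01252115 0.11744524] [0.51851808 0.32718605 0.07947528]
[[-4.03396645e-04 -9.57238187e-01 -2.89300694e-01  8.34003927e-02]
 [ 9.99999878e-01 -3.03202111e-04 -3.91149968e-04  7.29418462e-04]
 [ 2.86707105e-04 -2.89300816e-01  9.57238192e-01 -1.79198948e-01]
 [ 0.00000000e+00  0.00000000e+00  0.00000000e+00  1.00000000e+00]]
```

View pics/top_crop.png

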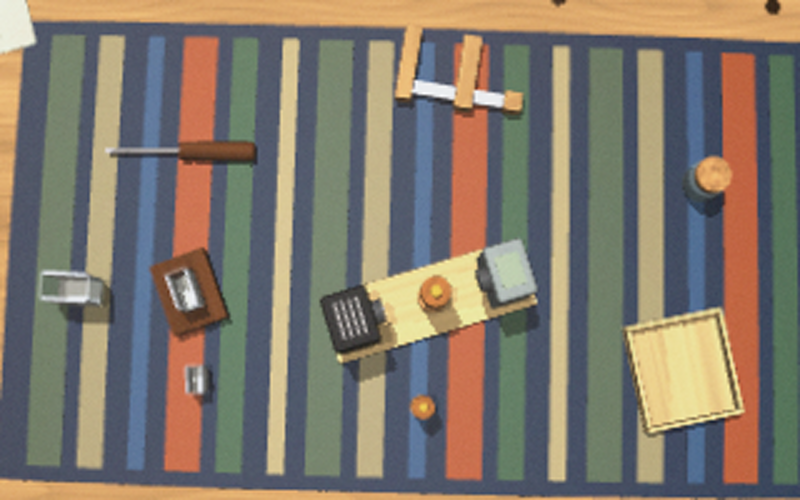

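The pictures show the lamp at the left end of the checker (image (250,237)), the receiver at (313,219), the clamp between at (285,226). The tray is at right (384,258), the rest with the middle cell at (185,226), and the decoys are separate. Next: look at the tray with the wrist camera on the way.

>>> step_arm(plan=[[[320, 230, 100, 0.9, 100], [320, 230, 100, 0.9, 100], [320, 230, 100, 0.9, 100], [320, 230, 100, 0.9, 100], [320, 230, 100, 0.9, 100], [320, 230, 100, 0.9, 100], [320, 230, 100, 0.9, 100], [320, 230, 100, 0.9, 100]]])

```text
time: 0.92
tool_pos: [0.391, -0.3449, 0.2881]
ee_rot: [3.141, 0.0, 1.138]
wrist_force: [0.2, -0.3, 0.7]
width: 0.0942
```

>>> step_arm(plan=[[[80, 320, 0, 0.736, 100], [80, 320, 0, 0.736, 100], [80, 320, 0, 0.736, 100], [80, 320, 0, 0.736, 100], [80, 320, 0, 0.736, 100], [80, 320, 0, 0.736, 100], [80, 320, 0, 0.736, 100], [80, 320, 0, 0.736, 100]]])

```text
time: 1.58
tool_pos: [0.4698, -0.0241, 0.2876]
ee_rot: [3.141, 0.0, 1.871]
wrist_force: [1.1, -1.4, -0.3]
width: 0.0939
```

>>> step_arm(plan=[[[0, 0, 0, 0, 100], [0, 0, 0, 0, 100], [0, 0, 0, 0, 100]]])

```text
time: 1.83
tool_pos: [0.4696, -0.0268, 0.2873]
ee_rot: [-3.141, 0.001, 1.87]
wrist_force: [-0.1, 0.5, 0.2]
width: 0.0936
```

>>> step_arm(plan=[[[56, 40, 60, 0, 100], [56, 40, 60, 0, 100], [56, 40, 60, 0, 100], [56, 40, 60, 0, 100], [56, 40, 60, 0, 100], [56, 40, 60, 0, 100]]])

```text
time: 2.33
tool_pos: [0.5249, 0.012, 0.3466]
ee_rot: [-3.14, -0.0, 1.867]
wrist_force: [-0.4, -0.7, -0.1]
width: 0.0941
```

Run:
```python
from h import *
w=snap("wrist");print(w["camera_matrix"][0,0],w["o"]);save(w,"w1.png",None,1.4)
np.save("w1.npy",w,allow_pickle=True)
for z in(.012,.116,.13):print(z,proj(w,[[.52,.02,z]]))
```

```text
321.62519820067115 [0.4993525  0.09208261 0.52576578]
0.012 [[281.76597407 164.97354427]]
0.116 [[281.56431752 176.74351491]]
0.13 [[281.52950359 178.77620085]]
```

View pics/w1.png

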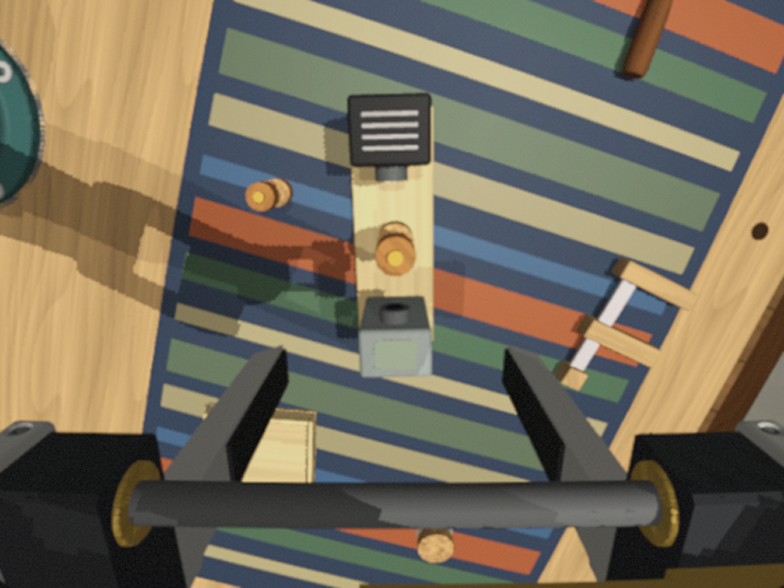

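Run:
```python
from h import *
w=np.load("w1.npy",allow_pickle=True).item()
f=w["frame"];hsv=cv2.cvtColor(f,cv2.COLOR_RGB2HSV)
L=plane(w,np.array([[349,96],[430,94],[430.5,163.5],[351.5,165.5]])/1.4,.13);print("lamp",L.round(4).tolist(),[np.linalg.norm(L[i]-L[i-1]).round(4) for i in range(4)])
Rr=plane(w,np.array([[359.5,337],[430,335],[432,375],[360,376]])/1.4,.13);print("rec",Rr.round(4).tolist(),[np.linalg.norm(Rr[i]-Rr[i-1]).round(4) for i in range(4)])
N=plane(w,np.array([[396,258]])/1.4,.128);print("nut",N.round(4))
B=plane(w,np.array([[353,200],[358,295],[433,180],[433,340]])/1.4,.012);print("base edges",B.round(4).tolist())
noz=np.array([[396,171],[396,305]])/1.4
c1=(L.mean(0));c2=Rr.mean(0);d=c1-c2;print("axis",np.degrees(np.arctan2(d[1],d[0])),np.linalg.norm(d),(c1+c2)/2)
# refine: head orange mask, bench line scans
H,S,V=[hsv[...,i].astype(int) for i in range(3)]
m=((H>5)&(H<18)&(S>150)&(V>100)).astype(np.uint8);m[:155]=0;m[200:]=0;m[:,:265]=0;m[:,300:]=0
n,l,st,ce=cv2.connectedComponentsWithStats(m);print(st[1:],ce[1:])
for r in(80,100,140,150,200): print(r,f[r,245:315:1].sum(1).tolist() if r in(80,100,140) else "")
for c in (270,283,300): print("col",c,f[60:275,c].sum(1).tolist())
```

```text
lamp [[0.4476, 0.1314, 0.13], [0.5103, 0.1521, 0.13], [0.5277, 0.1001, 0.13], [0.4642, 0.0791, 0.13]] [np.float64(0.0549), np.float64(0.066), np.float64(0.0548), np.float64(0.0669)]
rec [[0.5129, -0.0687, 0.13], [0.5758, -0.0474, 0.13], [0.5908, -0.0863, 0.13], [0.5243, -0.1077, 0.13]] [np.float64(0.0406), np.float64(0.0665), np.float64(0.0417), np.float64(0.0698)]
nut [[0.5238 0.0134 0.128 ]]
base edges [[0.4654, 0.0397, 0.012], [0.5007, -0.0656, 0.012], [0.5443, 0.0866, 0.012], [0.6042, -0.0941, 0.012]]
axis 108.19510528373887 0.20336704956649607 [0.51919376 0.01907153 0.13      ]
[[277 167   1   1   1]
 [282 166   1   1   1]
 [269 167  27  29 487]] [[277.         167.        ]
 [282.         166.        ]
 [281.87679671 180.55030801]]
80 [286, 305, 281, 172, 114, 149, 173, 168, 177, 180, 183, 191, 276, 404, 491, 506, 503, 504, 508, 504, 508, 514, 525, 529, 527, 528, 528, 529, 532, 530, 529, 533, 545, 548, 555, 553, 559, 555, 556, 551, 555, 560, 576, 584, 585, 587, 581, 583, 577, 582, 579, 585, 564, 451, 277, 195, 202, 204, 203, 208, 179, 153, 307, 491, 480, 415, 391, 398, 396, 398
[... 3268 characters left out ...]
 594, 590, 594, 592, 591, 594, 593, 595, 593, 592, 590, 590, 589, 591, 589, 591, 594, 594, 593, 595, 590, 589, 594, 591, 592, 591, 591, 592, 593, 588, 592, 593, 591, 592, 593, 592, 593, 592, 592, 591, 592, 592, 587, 593, 591, 591, 591, 592, 590, 595, 594, 590, 588, 592, 589, 574, 554, 545, 543, 544, 542, 543, 541, 545, 546, 542, 543, 545, 547, 547, 542, 543, 543, 546, 541, 507, 396, 260, 205, 205, 211, 220, 207, 211, 214, 220, 215, 213, 218, 223, 226, 218, 214, 218, 221, 218, 223, 216, 214, 269, 354, 418, 460, 478, 482, 486, 480, 483, 482, 486, 489, 484, 487, 483, 479, 484, 480, 479, 479, 478, 479, 472, 476, 477, 477, 477, 496, 504, 512, 520, 530, 526, 514, 504, 503, 512, 509, 513, 505, 513]
```

The wrist picture shows the clamp's nut at (396,258) of the enlarged view, between the lamp (390,130) and the receiver (395,355), with the small decoy at (262,195). Two views put the clamp at (0.524, 0.013), agreeing to 1 mm. I go down on its head with the jaws across the beam.

>>> step_arm(plan=[[[-1, 1, -40, 0.02, 100], [-1, 1, -80, 0.02, 100], [-1, 1, -120, 0.02, 100], [-1, 1, -160, 0.02, 100], [-1, 1, -200, 0.02, 100], [-1, 1, -235, 0.02, 100], [-1, 1, -257, 0.02, 100], [-1, 1, -257, 0.02, 100]]])

```text
time: 3.05
tool_pos: [0.5189, 0.0141, 0.0834]
ee_rot: [-3.129, -0.005, 1.889]
wrist_force: [-0.6, 0.3, -0.5]
width: 0.0943
```

>>> step_arm(plan=[[[0, 0, 0, 0, 100], [0, 0, 0, 0, 0], [0, 0, 0, 0, 0], [0, 0, 0, 0, 0], [0, 0, 0, 0, 0], [0, 0, 0, 0, 0], [0, 0, 0, 0, 0], [0, 0, 0, 0, 0]]])

```text
time: 3.72
tool_pos: [0.5249, 0.0146, 0.0908]
ee_rot: [3.141, 0.0, 1.89]
wrist_force: [0.0, 1.2, -0.4]
width: 0.0512
```

>>> step_arm(plan=[[[0, 0, 0, 0, 0], [0, 0, 0, 0, 0], [0, 0, 0, 0, 0], [0, 0, 0, 0, 0], [0, 0, 0, 0, 0]]])

```text
time: 4.13
tool_pos: [0.5247, 0.0145, 0.0904]
ee_rot: [-3.142, -0.0, 1.89]
wrist_force: [-0.5, -0.4, 0.4]
width: 0.0372
```

>>> step_arm(plan=[[[0, 0, 10, 0, 0], [0, 0, 20, 0, 0], [0, 0, 40, 0, 0], [0, 0, 70, 0, 0], [0, 0, 100, 0, 0], [0, 0, 130, 0, 0], [0, 0, 150, 0, 0], [0, 0, 150, 0, 0]]])

```text
time: 4.8
tool_pos: [0.5273, 0.0143, 0.2477]
ee_rot: [3.13, 0.005, 1.89]
wrist_force: [-0.2, -0.6, 0.2]
width: 0.0373
```

>>> step_arm(plan=[[[-4, -15, 0, 0, 0], [-12, -45, 0, 0, 0], [-22, -85, 0, 0, 0], [-33, -125, 0, 0, 0], [-43, -165, 0, 0, 0], [-54, -205, 0, 0, 0], [-64, -245, 0, 0, 0], [-74, -280, 0, 0, 0]]])

```text
time: 5.47
tool_pos: [0.4494, -0.2675, 0.2392]
ee_rot: [-3.141, -0.001, 1.889]
wrist_force: [0.7, 1.0, -1.2]
width: 0.0375
```

>>> step_arm(plan=[[[-8, -30, 0, 0, 0], [-12, -44, 0, 0, 0], [-12, -48, 0, 0, 0], [-12, -48, 0, 0, 0], [-12, -48, 0, 0, 0], [-12, -48, 0, 0, 0]]])

```text
time: 5.97
tool_pos: [0.4394, -0.3118, 0.2405]
ee_rot: [3.141, -0.001, 1.892]
wrist_force: [0.9, -1.0, -1.1]
width: 0.0371
```

Run:
```python
from h import *
w=snap("wrist");t=snap("top");s=snap("side")
o=robot.get_obs();print(o["tool_pos"],o["width"],proj(w,[.438,-.313,.03]),proj(s,o["tool_pos"]))
f=np.hstack([cv2.resize(w["frame"],(400,300)),cv2.resize(s["frame"][60:210,280:480],(400,300))])
cv2.imwrite("pics/w2.png",f[:,:,::-1])
# tray in top image: contour of tray
hsv=cv2.cvtColor(t["frame"],cv2.COLOR_RGB2HSV)
```

```text
[ 0.439378   -0.31217891  0.24074975] 0.037416374806112686 [[281.65992744 187.58275968]] [[405.77551083  90.51754109]]
```

View pics/w2.png

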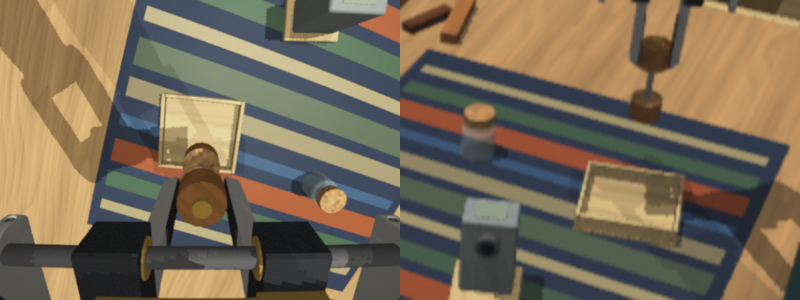

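The clamp hangs upright in the jaws over the tray. The tray centre is at pixel (201,134) of the half-size wrist view, as predicted. I lower it.

>>> step_arm(plan=[[[-1, 0, -35, 0, 0], [-1, 0, -70, 0, 0], [-1, 0, -100, 0, 0], [-1, 0, -125, 0, 0], [-1, 0, -140, 0, 0], [-1, 0, -148, 0, 0], [-1, 0, -152, 0, 0], [-1, 0, -154, 0, 0]]])

```text
time: 6.78
tool_pos: [0.4382, -0.3133, 0.0868]
ee_rot: [3.141, 0.001, 1.89]
wrist_force: [0.3, -0.2, -0.8]
width: 0.0375
```

>>> step_arm(plan=[[[0, 0, -1, 0, 0], [0, 0, -1, 0, 0], [0, 0, -1, 0, 0], [0, 0, -1, 0, 0]]])

```text
time: 7.12
tool_pos: [0.4383, -0.314, 0.0866]
ee_rot: [3.14, 0.002, 1.89]
wrist_force: [0.4, 1.1, -1.0]
width: 0.037
```

>>> step_arm(plan=[[[0, 0, -1, 0, 0], [0, 0, -1, 0, 0], [0, 0, -1, 0, 0]]])

```text
time: 7.37
tool_pos: [0.4378, -0.3135, 0.0846]
ee_rot: [3.141, 0.0, 1.89]
wrist_force: [0.2, 0.1, -1.1]
width: 0.0371
```

>>> step_arm(plan=[[[0, 0, 0, 0, 45], [0, 0, 0, 0, 60], [0, 0, 0, 0, 60], [0, 0, 0, 0, 60], [0, 0, 0, 0, 60], [0, 0, 0, 0, 60], [0, 0, 0, 0, 60], [0, 0, 0, 0, 60]]])

```text
time: 8.03
tool_pos: [0.4378, -0.3135, 0.0845]
ee_rot: [3.141, 0.0, 1.89]
wrist_force: [-1.2, 0.7, 0.3]
width: 0.0564
```

>>> step_arm(plan=[[[0, 0, 10, 0, 100], [0, 0, 30, 0, 100], [0, 0, 60, 0, 100], [0, 0, 100, 0, 100], [0, 0, 140, 0, 100], [0, 0, 180, 0, 100], [0, 0, 220, 0, 100], [0, 0, 250, 0, 100]]])

```text
time: 8.7
tool_pos: [0.4378, -0.3135, 0.3396]
ee_rot: [3.139, 0.005, 1.89]
wrist_force: [0.5, -0.7, -0.0]
width: 0.0938
```

>>> step_arm(plan=[[[82, 333, 25, 0, 100], [82, 333, 25, 0, 100], [82, 333, 25, 0, 100], [82, 333, 25, 0, 100], [82, 333, 25, 0, 100], [82, 333, 25, 0, 100], [82, 333, 25, 0, 100], [82, 333, 25, 0, 100]]])

```text
time: 9.37
tool_pos: [0.5171, 0.0114, 0.3601]
ee_rot: [3.14, 0.001, 1.89]
wrist_force: [0.1, 1.2, -0.1]
width: 0.0938
```

>>> step_arm(plan=[[[0, 0, 0, 0, 100], [0, 0, 0, 0, 100], [0, 0, 0, 0, 100], [0, 0, 0, 0, 100]]])

```text
time: 9.7
tool_pos: [0.5171, 0.0082, 0.359]
ee_rot: [3.142, 0.001, 1.888]
wrist_force: [0.1, 0.0, 0.1]
width: 0.0941
```

Run:
```python
from h import *
w=snap("wrist");t=snap("top");s=snap("side")
np.save("w3.npy",w,allow_pickle=True)
print(robot.get_obs()["tool_pos"])
a=cv2.resize(w["frame"][50:290,150:420],None,fx=2,fy=2,interpolation=cv2.INTER_CUBIC)  # 540x480
b=cv2.resize(s["frame"][130:210,350:440],(260,240));c=cv2.resize(t["frame"][215:295,345:435],(260,240))
cv2.imwrite("pics/w3.png",np.hstack([a,np.vstack([b,c])])[:,:,::-1])
```

```text
[0.51707111 0.00786987 0.35880151]
```

View pics/w3.png

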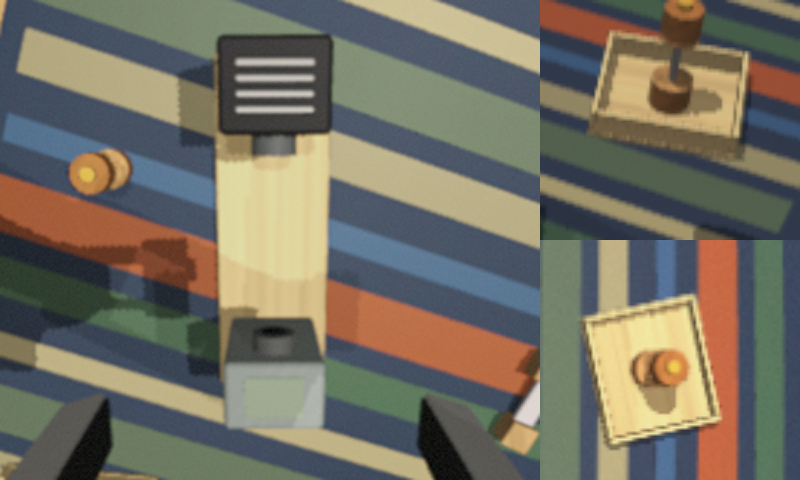

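The clamp stands upright in the tray, let go (right-hand crops). The checker is clear: lamp top corners (219,36)-(331,132), receiver top (228,361)-(325,427).

Run:
```python
from h import *
w=np.load("w3.npy",allow_pickle=True).item()
q=lambda p,z:plane(w,np.array(p)/2+[149.75,49.75],z)[:,:2]
L=q([[219,36],[332,37],[331,132.5],[220,132]],.13);r=q([[227,361.5],[322,361],[325,426.5],[226,428]],.13)
ed=lambda A:[round(1e3*np.linalg.norm(A[i]-A[i-1]),1) for i in range(4)]
print("L",ed(L),"R",ed(r))
d=L.mean(0)-r.mean(0);d/=np.linalg.norm(d);print("centres yaw",np.arctan2(d[1],d[0]))
li=(L[2]+L[3])/2;ri=(r[0]+r[1])/2;e=li-ri;print("inner edges",li,ri,np.linalg.norm(e),np.arctan2(e[1],e[0]),"mid",(li+ri)/2)
print("centres",L.mean(0),r.mean(0),np.linalg.norm(L.mean(0)-r.mean(0)),"mid",(L.mean(0)+r.mean(0))/2)
# base long edges by gradient on raw rows
g=cv2.cvtColor(w["frame"],cv2.COLOR_RGB2GRAY).astype(float)
def edge(rows,c0,sgn):
    out=[]
    for y in rows:
        gr=sgn*np.diff(cv2.GaussianBlur(g[y:y+1],(5,1),0)[0,c0-6:c0+7]);gr=np.clip(gr,0,None);out.append([c0-6+.5+(gr*np.arange(12)).sum()/gr.sum(),y])
    return np.array(out)
Le=q((edge(range(120,200,4),259,1)-[149.75,49.75])*2,.012);Re=q((edge(range(125,205,4),313,-1)-[149.75,49.75])*2,.012)
n=np.array([-d[1],d[0]])
for E in(Le,Re):
    c=E.mean(0);u=np.linalg.svd(E-c)[2][0];u*=np.sign(u@d);print("edge yaw",np.arctan2(u[1],u[0]),"off",(E@n).std(),np.median(E@n))
print("axis offset from base",(np.median(Le@n)+np.median(Re@n))/2,"from inner",n@(li+ri)/2,"nut", n@[.5238,.0134])
# nozzle ends, on axis z=.1: silhouettes
```

```text
L [np.float64(54.6), np.float64(66.5), np.float64(54.3), np.float64(67.7)] R [np.float64(49.3), np.float64(64.1), np.float64(48.6), np.float64(69.0)]
centres yaw 1.8907132270476739
inner edges [0.49579166 0.09005965] [ 0.54201864 -0.05080947] 0.14826005155758454 1.8878796548293642 mid [0.51890515 0.01962509]
centres [0.4871948 0.1158945] [ 0.55006998 -0.07389035] 0.19992893436403977 mid [0.51863239 0.02100207]
edge yaw 1.8934836207431345 off 0.0002761567302759308 -0.4537128147745444
edge yaw 1.8977143217021943 off 0.0005799354669958976 -0.543059720551659
axis offset from base -0.4983862676631017 from inner -0.498748554068647 nut -0.5014373375065164
```

>>> step_arm(plan=[[[0, 315, -90, -1.29, 100], [0, 315, -90, -1.29, 100], [0, 315, -90, -1.29, 100], [0, 315, -90, -1.29, 100], [0, 315, -90, -1.29, 100], [0, 315, -90, -1.29, 100], [0, 315, -90, -1.29, 100], [0, 315, -90, -1.29, 100]]])

```text
time: 10.52
tool_pos: [0.5177, 0.3084, 0.2731]
ee_rot: [3.141, -0.0, 0.95]
wrist_force: [0.8, -0.1, 0.1]
width: 0.0939
```

>>> step_arm(plan=[[[0, 0, 0, -0.29, 100], [0, 0, 0, -0.29, 100], [0, 0, 0, -0.29, 100], [0, 0, 0, -0.29, 100], [0, 0, 0, -0.29, 100], [0, 0, 0, -0.29, 100], [0, 0, 0, -0.29, 100]]])

```text
time: 11.1
tool_pos: [0.5177, 0.3072, 0.2736]
ee_rot: [3.141, -0.0, 0.668]
wrist_force: [-0.6, -0.2, -0.6]
width: 0.094
```

Run:
```python
from h import *
w=snap("wrist");np.save("w4.npy",w,allow_pickle=True)
o=robot.get_obs();print(o["tool_pos"],o["ee_rot"])
c=proj(w,[.52,.33,.05])[0];print(c)
a=int(max(0,c[0]-100));b=int(max(0,c[1]-75));save(w,"w4.png",(a,b,a+200,b+150),4);print(a,b)
```

```text
[0.51761238 0.30733368 0.27361714] [ 3.14145298e+00 -2.45414012e-04  6.67575895e-01]
[268.95579486 171.64952576]
168 96
```

View pics/w4.png

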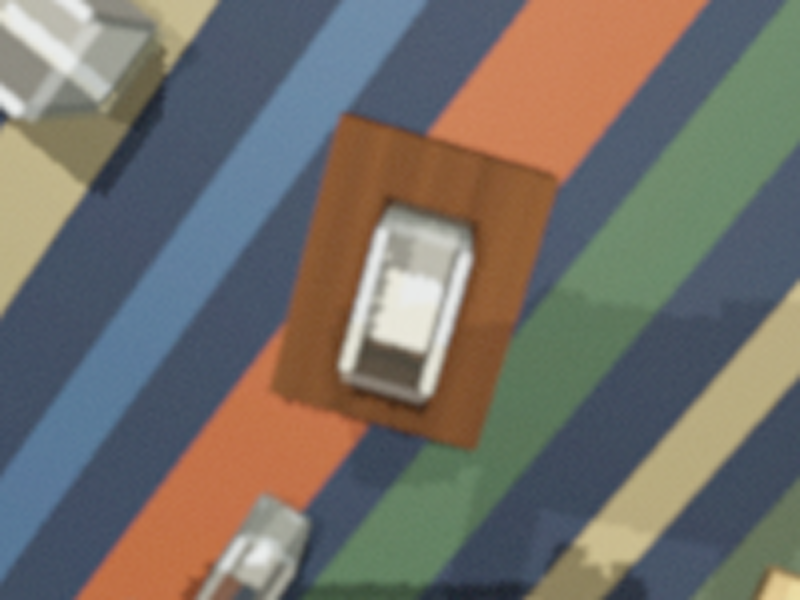

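The picture shows the middle cell in its rest: block corners (343,115), (556,177), (475,447), (275,390). The cell's top rim runs from about (388,208)/(472,228) to (342,378)/(430,402).

Run:
```python
from h import *
w=np.load("w4.npy",allow_pickle=True).item()
q=lambda p,z:plane(w,np.array(p,float)/4+[168-.375,96-.375],z)[:,:2]
for n,p,z in(("rest",[[343,115],[556,177],[475,447],[273,390]],.026),("cell",[[386,208],[472,228],[430,403],[340,378]],.074)):
    A=q(p,z);print(n,A.mean(0),[round(1e3*np.linalg.norm(A[i]-A[i-1]),1) for i in range(4)])
    for i,j in((3,0),(2,1)):
        e=A[j]-A[i];print(" long yaw",np.arctan2(e[1],e[0]))
    for i,j in((0,1),(3,2)):
        e=A[j]-A[i];print(" short yaw+90",np.arctan2(e[1],e[0])+np.pi/2)
# side silhouettes: frosted white mask
f=w["frame"];hsv=cv2.cvtColor(f,cv2.COLOR_RGB2HSV);m=np.zeros(f.shape[:2],np.uint8)
m[140:202,248:292]=((hsv[...,1]<70)&(hsv[...,2]>110))[140:202,248:292]
c=max(cv2.findContours(m,0,2)[0],key=cv2.contourArea);b=cv2.boxPoints(cv2.minAreaRect(c));print(((b-[168,96])*4).round(0).tolist())
A=plane(w,b,.074)[:,:2];print(A.mean(0),[round(1e3*np.linalg.norm(A[i]-A[i-1]),1) for i in range(4)])
t=snap("top");s=snap("side")
m=plane(t,[[185,226]],.026);print(m)
```

```text
rest [0.522188   0.33038305] [np.float64(94.3), np.float64(71.5), np.float64(94.9), np.float64(71.8)]
 long yaw 0.3869170036363325
 long yaw 0.3896462210685968
 short yaw+90 0.39005945025870803
 short yaw+90 0.38211990228765513
cell [0.52358695 0.33107271] [np.float64(52.6), np.float64(25.6), np.float64(54.0), np.float64(28.2)]
 long yaw 0.38499825553894285
 long yaw 0.43239716722074006
 short yaw+90 0.4402940350589868
 short yaw+90 0.3881220837531707
[[331.0, 376.0], [379.0, 202.0], [480.0, 230.0], [432.0, 404.0]]
[0.52351669 0.33106064] [np.float64(31.5), np.float64(53.8), np.float64(30.4), np.float64(54.1)]
[[0.52432635 0.33274478 0.026     ]]
```

>>> step_arm(plan=[[[5, 23, -30, -0.12, 70], [5, 23, -60, -0.24, 65], [5, 23, -90, -0.276, 65], [5, 23, -120, -0.276, 65], [5, 23, -143, -0.276, 65], [5, 23, -143, -0.276, 65], [5, 23, -143, -0.276, 65], [5, 23, -143, -0.276, 65]]])

```text
time: 11.92
tool_pos: [0.5233, 0.3313, 0.1325]
ee_rot: [-3.141, -0.003, 0.392]
wrist_force: [0.1, 0.2, 0.3]
width: 0.0612
```

Run:
```python
from h import *
w=snap("wrist");o=robot.get_obs();print(o["tool_pos"],o["ee_rot"],o["width"]);np.save("w5.npy",w,allow_pickle=True)
save(w,"w5.png",(140,60,400,255),3);print(proj(w,[[.523,.3307,.074],o["tool_pos"]]))
```

```text
[0.52375308 0.3314964  0.13330899] [-3.14129115 -0.00463013  0.39194994] 0.06078664488182914
[[281.97481903 227.80392543]
 [281.18963557 258.61023775]]
```

View pics/w5.png

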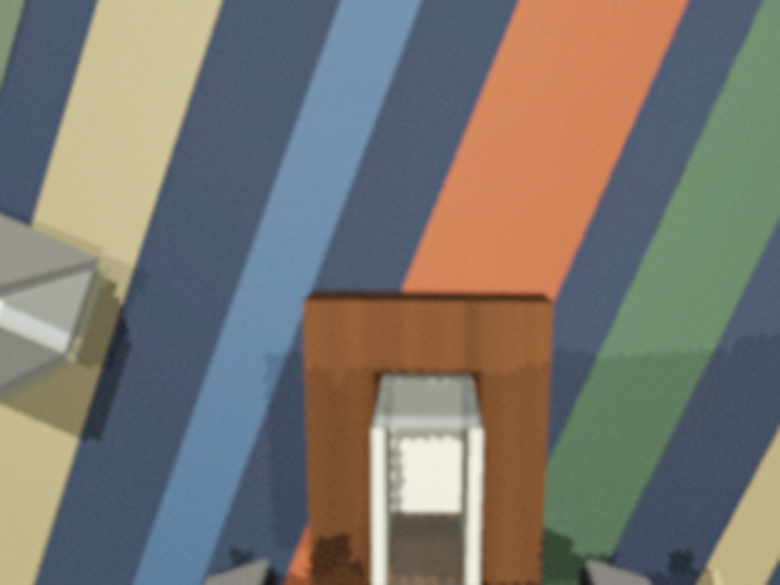

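The jaws are square to the cell and centred (rim centre at column 427 of the crop; predicted 282 px raw, measured 282). I go down and grip.

>>> step_arm(plan=[[[0, 0, -25, 0, 65], [0, 0, -50, 0, 65], [0, 0, -70, 0, 65], [0, 0, -83, 0, 65], [0, 0, -90, 0, 65], [0, 0, -90, 0, 65], [0, 0, -90, 0, 65]]])

```text
time: 12.55
tool_pos: [0.5233, 0.3313, 0.0419]
ee_rot: [-3.142, -0.002, 0.392]
wrist_force: [-0.6, -0.7, 0.3]
width: 0.0612
```

>>> step_arm(plan=[[[0, 0, 0, 0, 40], [0, 0, 0, 0, 35], [0, 0, 0, 0, 30], [0, 0, 0, 0, 20], [0, 0, 0, 0, 10], [0, 0, 0, 0, 0], [0, 0, 0, 0, 0], [0, 0, 0, 0, 0]]])

```text
time: 13.22
tool_pos: [0.5225, 0.3309, 0.0408]
ee_rot: [3.142, -0.0, 0.392]
wrist_force: [-0.3, 1.1, 1.3]
width: 0.0276
```

>>> step_arm(plan=[[[0, 0, 0, 0, 0], [0, 0, 0, 0, 0], [0, 0, 0, 0, 0]]])

```text
time: 13.47
tool_pos: [0.5225, 0.3309, 0.0408]
ee_rot: [3.142, -0.001, 0.392]
wrist_force: [-0.5, -0.7, 3.5]
width: 0.0275
```

>>> step_arm(plan=[[[0, 0, 6, 0, 0], [0, 0, 14, 0, 0], [0, 0, 25, 0, 0], [0, 0, 45, 0, 0], [0, 0, 75, 0, 0], [0, 0, 110, 0, 0], [0, 0, 145, 0, 0], [0, 0, 170, 0, 0]]])

```text
time: 14.13
tool_pos: [0.523, 0.3312, 0.2154]
ee_rot: [-3.141, -0.005, 0.392]
wrist_force: [1.3, 0.9, -0.9]
width: 0.028
```

>>> step_arm(plan=[[[0, -15, 0, 0.1, 0], [0, -45, 0, 0.2, 0], [0, -80, 0, 0.3, 0], [0, -115, 0, 0.4, 0], [-1, -150, 0, 0.5, 0], [-2, -185, 0, 0.6, 0], [-2, -215, 0, 0.7, 0], [-3, -235, 0, 0.8, 0]]])

```text
time: 14.8
tool_pos: [0.5192, 0.093, 0.2116]
ee_rot: [3.14, 0.001, 1.195]
wrist_force: [0.3, -0.1, -0.8]
width: 0.0281
```

>>> step_arm(plan=[[[0, -20, 0, 0.1, 0], [0, -40, 0, 0.2, 0], [0, -60, 0, 0.3, 0], [0, -70, 0, 0.4, 0], [0, -76, 0, 0.5, 0], [0, -76, 0, 0.6, 0], [0, -76, 0, 0.697, 0], [0, -76, 0, 0.697, 0]]])

```text
time: 15.47
tool_pos: [0.5193, 0.0196, 0.2114]
ee_rot: [3.141, 0.0, 1.89]
wrist_force: [-1.3, 0.4, -1.2]
width: 0.0279
```

>>> step_arm(plan=[[[0, 0, 0, 0, 0], [0, 0, 0, 0, 0], [0, 0, 0, 0, 0]]])

```text
time: 15.72
tool_pos: [0.5194, 0.02, 0.2107]
ee_rot: [3.141, 0.0, 1.888]
wrist_force: [-0.1, -0.8, -1.0]
width: 0.0281
```

Run:
```python
from h import *
w=snap("wrist");s=snap("side");t=snap("top");o=robot.get_obs();print(o["tool_pos"],o["ee_rot"],o["width"])
for n,v in(("w6",w),("s6",s),("t6",t)):np.save(n+".npy",v,allow_pickle=True)
a=cv2.resize(w["frame"][170:330,210:360],(600,640))[:590];c=proj(s,o["tool_pos"])[0].astype(int);print(c,proj(w,o["tool_pos"]))
b=cv2.resize(s["frame"][c[1]-60:c[1]+88,c[0]-25:c[0]+25],(200,590))
cv2.imwrite("pics/w6.png",np.hstack([a,b])[:,:,::-1])
```

```text
[0.51935956 0.01995925 0.21047901] [3.14155804e+00 1.55167542e-05 1.88852928e+00] 0.0274478931370664
[322 163] [[284.30911787 259.88503623]]
```

View pics/w6.png

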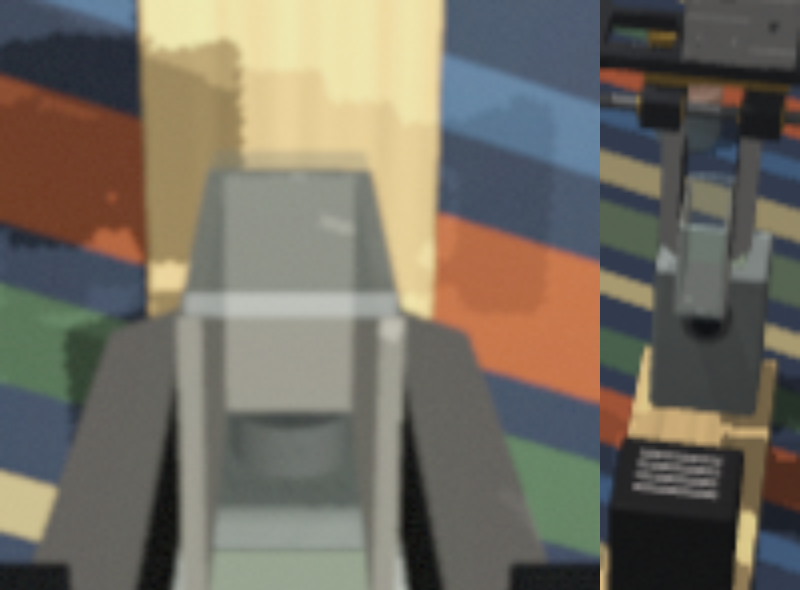

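Run:
```python
from h import *
w=np.load("w6.npy",allow_pickle=True).item();tp=np.array([.51936,.01998,.2106]);y=1.8885
ax=np.array([np.cos(y),np.sin(y)]);n=np.array([-ax[1],ax[0]])
q=lambda p,z:plane(w,np.array(p,float)/4+[210-.375,170-.375],z)[:,:2]-tp[:2]
for nm,p,z in(("rim outer",[[187,291],[398,291]],.2438),("rim inner",[[187,317],[398,317]],.2438),("bottom window",[[213,171],[368,171]],.1798),("long sides at top",[[178,330],[405,330]],.2438)):
    A=q(p,z);print(nm,"x",(A@ax*1e3).round(1),"y",(A@n*1e3).round(1))
```

```text
rim outer x [25.  24.9] y [ 13.9 -11.8]
rim inner x [21.5 21.5] y [ 14.  -11.9]
bottom window x [21.1 21. ] y [ 14.4 -12. ]
long sides at top x [19.8 19.8] y [ 15.2 -12.8]
```

The cell is held square and upright, with its rim outer edge 25.0 mm ahead of the TCP as it must be. I lower it into the beam, then compare cell and checker in the same pictures.

>>> step_arm(plan=[[[0, 0, -20, 0, 0], [0, 0, -40, 0, 0], [0, 0, -60, 0, 0], [0, 0, -80, 0, 0], [0, 0, -95, 0, 0], [0, 0, -107, 0, 0], [0, 0, -112, 0, 0], [0, 0, -112, 0, 0]]])

```text
time: 16.53
tool_pos: [0.5185, 0.0199, 0.0971]
ee_rot: [-3.139, -0.001, 1.889]
wrist_force: [-0.5, 0.1, -1.1]
width: 0.028
```

>>> step_arm(plan=[[[0, 0, 0, 0, 0], [0, 0, 0, 0, 0], [0, 0, 0, 0, 0], [0, 0, 0, 0, 0]]])

```text
time: 16.87
tool_pos: [0.5201, 0.0198, 0.0996]
ee_rot: [3.14, 0.001, 1.889]
wrist_force: [-0.1, -0.9, -1.1]
width: 0.0278
```

Run:
```python
from h import *
w=snap("wrist");s=snap("side");o=robot.get_obs();print(o["tool_pos"],o["ee_rot"],o["width"],o["wrist_force"])
for n,v in(("w7",w),("s7",s)):np.save(n+".npy",v,allow_pickle=True)
tp=np.array(o["tool_pos"]);y=o["ee_rot"][2];ax=np.array([np.cos(y),np.sin(y),0]);n=np.array([-ax[1],ax[0],0]);z=np.array([0,0,1])
print("side: cell mid",proj(s,tp+.0012*z),"recv/lamp nozzle tip",proj(s,tp+.0012*z-.06*ax),proj(s,tp+.0012*z+.06*ax))
a=cv2.resize(w["frame"][120:320,210:360],(450,600));b=cv2.resize(s["frame"][150:280,287:363],(350,600))
cv2.imwrite("pics/w7.png",np.hstack([a,b])[:,:,::-1])
```

```text
[0.51979685 0.01981392 0.09913541] [3.14029058e+00 4.55001488e-04 1.88885852e+00] 0.027877721627307908 [-0.51138431  0.00837668 -1.15202801]
side: cell mid [[320.0271716 199.529658 ]] recv/lamp nozzle tip [[322.72228806 183.26077374]] [[317.14866494 216.90473714]]
```

View pics/w7.png

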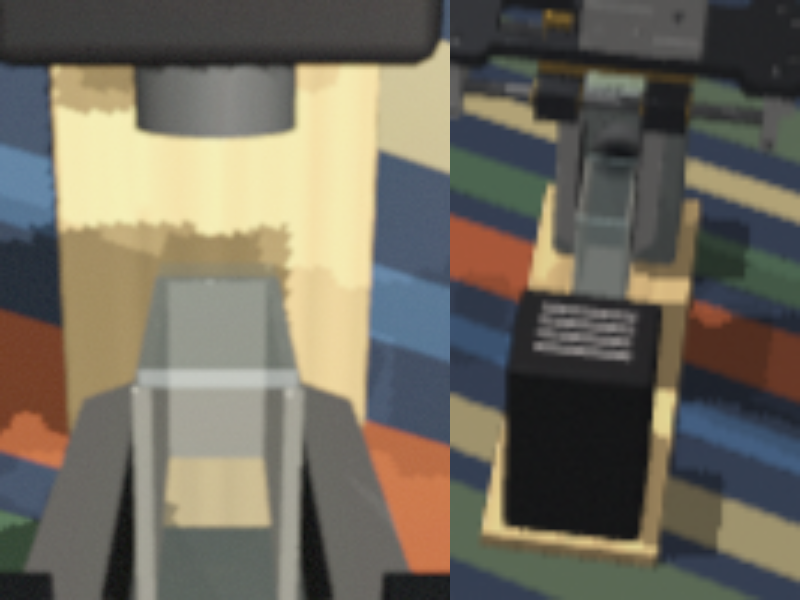

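The cell hangs between the nozzles. In the wrist view the lamp nozzle spans columns 137-297, the cell 132-303 and the base plate 55-378: all centred at about 217.

Run:
```python
from h import *
w=np.load("w7.npy",allow_pickle=True).item();s=np.load("s7.npy",allow_pickle=True).item()
tp=np.array([.5197,.0198,.0991]);y=1.8888
ax=np.array([np.cos(y),np.sin(y)]);n=np.array([-ax[1],ax[0]])
print(w["camera_matrix"][0,2],(w["o"][:2]-tp[:2])@ax,(w["o"][:2]-tp[:2])@n)
q=lambda p,z:plane(w,np.array(p,float)/3+[210-.33,120-.33],z)[:,:2]-tp[:2]
for nm,p,z in(("cell rim",[[132,390],[303,390]],.1323),("rim outer edge",[[217,370]],.1323),("noz sides",[[137,95],[297,95]],.1),("noz tip top",[[217,135]],.115),("noz tip side",[[137,120],[297,120]],.1),("base",[[54,120],[377,120]],.012),("base2",[[63,300],[370,300]],.012)):
    A=q(p,z);print(nm,"x",(A@ax*1e3).round(1),"y",(A@n*1e3).round(1),(A@n*1e3).mean().round(2))
# side: predictions of lamp housing top & cell rim
P3=lambda x,yy,z:np.r_[tp[:2]+x*ax+yy*n,z]
pr=lambda P:((proj(s,P)-[287,150])*[350/76,600/130]+[450,0]).round(0).tolist()
print("lamp inner top edge",pr([P3(.074,.035,.13),P3(.074,-.035,.13)]),"cell top +x",pr([P3(.025,.014,.1323),P3(.025,-.014,.1323)]),"base end",pr([P3(.135,.045,.012),P3(.135,-.045,.012)]))
```

```text
281.9847462355111 0.08414988066760226 0.0014038743885458295
cell rim x [20.9 20.9] y [ 15.1 -13. ] 1.03
rim outer edge x [24.4] y [1.1] 1.12
noz sides x [65.4 65.4] y [ 15.7 -13.6] 1.03
noz tip top x [60.2] y [1.1] 1.07
noz tip side x [60.8 60.8] y [ 15.8 -13.7] 1.04
base x [49.4 49.4] y [ 45.8 -43.3] 1.26
base2 x [-2.7 -2.8] y [ 45.7 -43.7] 1.0
lamp inner top edge [[660.0, 293.0], [518.0, 277.0]] cell top +x [[628.0, 218.0], [572.0, 212.0]] base end [[653.0, 548.0], [476.0, 526.0]]
```

Run:
```python
from h import *
o=robot.get_obs();print(o["time"],o["tool_pos"],o["width"],o["wrist_force"]);print(robot.close_job())
```

```text
16.9667 [0.51979685 0.01981392 0.09913541] 0.027877721627307908 [-0.51138431  0.00837668 -1.15202801]
the job is handed in; nothing more can be done
None
```

I lifted the spool clamp out of the light path and stood it upright, let go, in the empty tray. I then took the middle-sized cell by its frosted sides. I handed the job in at 17.0 s, with the arm still holding the cell midway between lamp and receiver.

**Last checks:**
- **Clamp:** side and top views taken after I let go showed it standing upright in the tray. I took no later view of it.
- **Grip:** the fingers were 27.9 mm apart on the 28 mm wide cell. In the wrist view they lay only on the long sides.
- **Across the light path:** in the same wrist picture, the cell and the lamp nozzle were centred on the same line to about 0.1 mm.
- **Along the light path:** the cell's window edge read 35.8 mm from the lamp nozzle, where 35 mm is ideal. It may therefore sit up to about 1 mm towards the receiver.
- **Height:** the cell's centre works out at about 100 mm above the bench, taking its underside at 10 mm in the rest as given.
- **Contact:** the wrist force was about 1.2 N, roughly the cell's own weight, so nothing suggested it was touching anything.

**Disagreements:**
- The side camera showed the lamp about 3 pixels and the cell about 2 pixels lower than predicted. It also put the cell about 1 pixel sideways from its predicted place. I put the shared part down to that camera's calibration; the remaining 1 pixel, about 1.5 mm, is unexplained.
- The wrist camera read everything about 1 mm to one side. The cell and the checker shared that error, so it cancels between them.

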